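# Set out the bench for the staining practical

### The job

Set this place out for the next class: the marker pen that lies on the white tile goes on the bench about 3 cm in front of the tile (on the robot's side), centred on and parallel to its long front edge, and the brown dropper bottle then stands on the middle of the tile. Stand the black-capped jar on the middle of the filter-paper box, and the small red-capped jar on the bench midway between the two petri dishes. Leave the dishes, the crucible and the forceps where they are, and stand the jars and the bottle upright.

Things in the scene. Friction and masses are not known exactly. Their poses are not given: they have to be found in the camera images.
- tile: White glazed tile, a rectangle 110 mm (x) by 140 mm (y), 6 mm thick, lying on the bench and fixed there. Origin: centre of its underside. Its x axis points away from the robot, across its short way; its long front edge is at x = -55 mm, turned at most 0.2 rad from square to the robot. At the start the marker pen lies on it.
- filter_box: Orange-brown square carton of filter papers, 115 x 115 x 32 mm, lying flat and fixed to the bench. Origin: centre of its underside; its flat top is 32 mm above. It and the tile change places from run to run.
- dish_a: One of two round petri dishes, clear with a pale filling, 67 mm across, 16 mm high, loose on the bench (50 g); the left-hand one seen from the robot. Origin: centre of its underside. The other dish is 170 mm away, centre to centre, in the direction of its -y axis. Not to be moved.
- dish_b: The other petri dish, the right-hand one, same size, slightly browner filling. Origin: centre of its underside. Not to be moved.
- marker_pen: Felt marker, grey with a dark blue cap, 140 mm long, 16 mm thick, about 20 g, lying on the tile. Origin: at mid length, at the underside (the pen's axis is 8 mm higher); its y axis runs along the pen. Grasp it across the middle. It may turn a little about its length when let go, but does not roll away.
- jar_red: Small round white plastic jar with a red screw cap, 44 mm across, 59 mm high, about 95 g. Origin: centre of its underside; z up its axis. Grasp round the body.
- jar_black: Larger round white plastic jar with a black screw cap, 54 mm across, 71 mm high, about 100 g. Origin: centre of its underside; z up its axis. Grasp round the body.
- dropper: Brown glass dropper bottle: round body 36 mm across and 58 mm high with rounded shoulder, black collar 22 mm across from 56 to 70 mm, red rubber bulb 12 mm across up to 97 mm; about 60 g. Origin: centre of its underside; z up its axis. Grasp the body at 40 to 50 mm height (mind the bulb, which stands up between the fingers).
- crucible: Bystander: white porcelain crucible, an open cup 44 mm across at the rim, 32 mm high, loose, standing near the middle of the work area. Origin: centre of its underside. Not to be moved.
- forceps: Bystander: steel forceps, 136 mm long (along its y axis), 17 mm wide, 10 mm high, loose, lying between the tile and the carton. Origin: mid length, at the underside. Not to be moved. Other clutter is fixed: a stopwatch and a rubber block (under 22 mm high) at the right and left edges of the work area, taller equipment only 0.77 m or more ahead of the robot or more than 0.45 m to the sides, and the fume box ahead on the left.
Not all that is in view belongs to the job. What is shaped like the jar_red but blue is not meant.

How it is judged:
By the outcome, as a careful person would: the job done as asked, in the order asked, and still so for the second after the job is handed in, with the robot touching nothing.
It also fails if it takes over 115 s, if anything falls off the work surface, if the arm or the gripper's body presses on something with over 40 N, if the wrist force passes 120 N, or if a joint passes its speed limit or range.

### The arm

A 6-joint arm with a two-finger parallel gripper is mounted at the origin on a cart in front of the work surface, level with it; the furniture and walls round the work are solid. World frame = base frame: x ahead of the robot, y to its left, z up, the work surface at z = 0. Lengths are in mm, angles in rad, forces in N, time in s.
With the tool pointing down it reaches from about 275 to 1000 mm from the base axis. Payload 8.4 kg.
Tool frame: the origin (TCP) lies midway between the tips of the shut fingers; the grasp point (between the pads) lies 19 mm behind it (env.grip_depth is the distance from the TCP to the grasp point, in mm); z points along the fingers, y is the line along which they close (so a half turn about z gives the same grasp; the last joint's range is limited). The gripper opens to 85 mm and grips with 20 to 120 N. Pads are 22 mm wide; open, the fingers measure 114 mm over their backs; the gripper's body (76 mm by 85 mm) begins 54 mm behind the grasp point. The pads swing forward as they close: fully open they stand 13 mm farther back than shut.
Start: joints at [-0.002, 0.353, 1.633, -0, 1.155, -0.002], TCP at [625.002, -0, 231.281] pointing down, gripper open.
Joint ranges: [-2.63, 2.63], [-0.92, 2.1], [0.06, 2.66], [-1.3, 4.44], [0, 2.69], [-3.02, 3.02]. Speed limits (rad/s): [2.22, 2.22, 2.79, 3.14, 3.14, 3.14].

### API

Orientations are given as a rotation vector (axis times angle).
In Python, from plant import observe, camera, workorder, env gives the robot as it stands. The module is installed in compiled form; this text tells all that it offers.
- The arm moves only by the tool drive_tool, never from a script. Its argument "commands" is a list of rows, each a list of 2 entries, a list of its own where there are three numbers: the shift along the world's x, y, z in mm, then the turn, a rotation vector about the world's x, y, z in rad. A call has exactly 8 rows; each row shifts and turns the commanded pose from where the row before left it; what a row does not reach is not made up. A row lasts 1/10 s, in which the tool goes at most 50 mm and 8.59 degrees, less where a joint would pass 70% of its speed; a pose out of reach is approached as far as the arm can. A call is refused whole if a number of a shift passes 50 or a number of a turn 0.15, either way. A call with a gripper value outside its range is refused whole. "gripper" is the closure, from -1 (fully open) to 1 (shut), set as the call begins (left out, the last holds). The fingers move at their own pace and stop on an object; the grip force is fixed at half the most. Time passes only in rows, so rows that do not move let the fingers close, or fill a call up. It gives the time, the measured TCP pose, the force, the opening and the grip force at its end, in the units of the state.
- observe(): the state, without advancing time (a new reading comes with each control period).
- camera(name): name is "scene" or "side" or "wrist"; returns a dict with "image" (400x640x3 uint8, blue, green, red), "fov_y" (degrees; the focal length in pixels is half the picture's height over the tangent of half this angle, whatever the lens; pixels are square), "cx", "cy" (the principal point, pixels), "dist_coeffs" ([k1, k2, p1, p2, k3] as OpenCV has them; the pictures are not rectified), "R" (3x3) and "t" (3): a world point X has camera coordinates R X + t. Camera axes: x right, y down, z forward; pixel columns grow to the right and rows downward; lengths in mm; the calibration is good to about 2 mm. A picture is of the moment at which its call begins. There is no depth.
- workorder.close_job(): hands the job in; it is judged then, once.
The state is a dict: "time_s": time; "joint_positions": joint angles; "joint_velocities": joint speeds; "tau": joint torques, N m; "ee_pos": TCP position; "ee_rot": TCP orientation; "force": force on the tool from outside, world axes, zero at the start; "ft_torque": the same for the moment, N m; "grip_width": finger opening in mm; "finger_force": force on a finger pad.
Only numpy, scipy, OpenCV 4.12 (cv2) and the standard library are available. Lean on these libraries where they do the work, as an engineer would, in place of code of your own. Each camera call takes 0.05 s, during which the arm holds its last target. There are 200 camera calls.

## Working session

There is one attempt and no reset: what is moved stays moved. The work goes in short steps, Python scripts to look and compute and a tool call to move; the robot and the scene stay as the last step left them, time stands still between calls to the robot, and variables do not carry over. Pictures are saved under pics/ and viewed, at most 14 in all, crops included, and the job is handed in when it is done.

Besides the shell and the picture viewer there is one more tool, called after ">>>" as name(argument=value, ...) on one line, values as JSON. drive_tool: Moves the arm, as the interface text tells. Its arguments: {"type":"object","properties":{"commands":{"type":"array"},"gripper":{"type":"number"}},"required":["commands"]}

```bash
mkdir -p pics
cat > h.py <<'E'
import numpy as np, cv2
from plant import observe, camera, workorder, env
def K(c):
    f=200/np.tan(np.radians(c["fov_y"])/2)
    return np.array([[f,0,c["cx"]],[0,f,c["cy"]],[0,0,1.]])
def ray(c,uv,z):
    p=cv2.undistortPoints(np.array(uv,float).reshape(-1,1,2),K(c),np.array(c["dist_coeffs"],float)).reshape(-1,2)
    R=np.array(c["R"]);t=np.array(c["t"])
    o=-R.T@t; d=np.c_[p,np.ones(len(p))]@R
    return o+d*((z-o[2])/d[:,2])[:,None]
def proj(c,X):
    return cv2.projectPoints(np.array(X,float).reshape(-1,1,3),cv2.Rodrigues(np.array(c["R"],float))[0],np.array(c["t"],float),K(c),np.array(c["dist_coeffs"],float))[0].reshape(-1,2)
E
python3 - <<'E'
from h import *
import pickle
d={n:camera(n) for n in("scene","side","wrist")}
pickle.dump(d,open("c0.pkl","wb"))
for n,c in d.items():
    cv2.imwrite(f"pics/{n}0.png",c["image"]); R=np.array(c["R"]);print(n,-R.T@np.array(c["t"]),R[2],c["fov_y"])
print(observe()["ee_rot"],env.grip_depth)
E
```

```text
scene [ -84.04823118 -655.92632907  762.98187906] [ 0.53297914  0.56299224 -0.63164308] 46.55433570530949
side [  21.17457346 -687.17613062  811.02437402] [ 0.44981232  0.56826123 -0.68901963] 53.318103652894365
wrist [624.19030555  70.55112476 372.1394729 ] [-0.0011492  -0.27331895 -0.96192278] 70.84615176468802
[-2.22093679e+00 -2.22090323e+00  1.10809671e-03] 18.700000000000003
```

View pics/scene0.png

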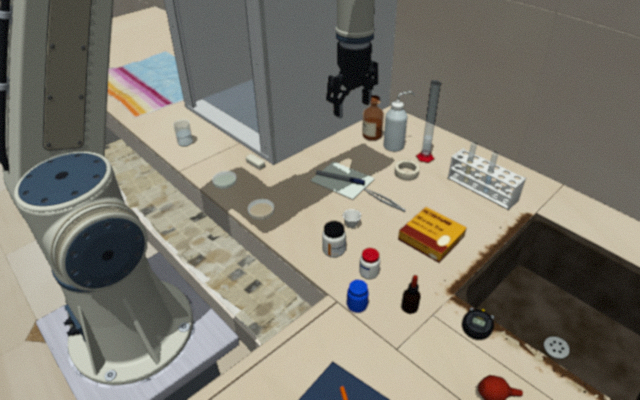

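View pics/side0.png

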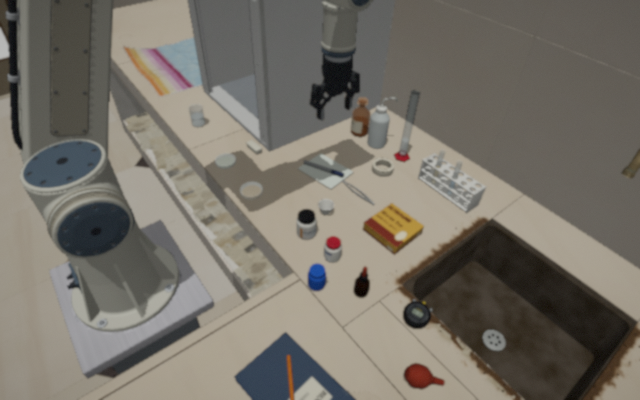

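View pics/wrist0.png

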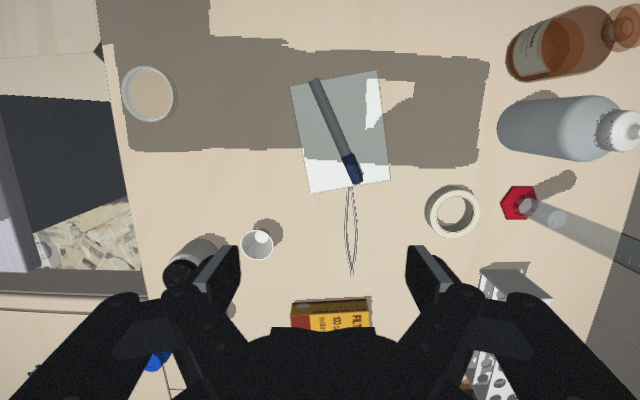

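The side and scene views agree. In scene, the red-capped jar is at (370,262), the black-capped jar (334,238), the blue decoy (357,295), and the dropper (411,295). The box is at (432,232), the tile and pen at (342,180), the dishes at (224,179) and (261,208), the crucible at (352,216) and the forceps at (385,200). The wrist view shows the tile at (340,130), the pen from (315,82) to (356,180) and dish_b at (148,95).

Jar candidates: (370,262) has a red cap and is the one meant. (357,295) is blue, so it is the decoy. I'll measure and confirm in a crop.

```bash
cat > m.py <<'E'
from h import *
import pickle
d=pickle.load(open("c0.pkl","rb"))
def blob(c,mask,box,name):
    x0,y0,x1,y1=box; m=np.zeros_like(mask);m[y0:y1,x0:x1]=mask[y0:y1,x0:x1]
    n,l,s,ce=cv2.connectedComponentsWithStats(m)
    if n<2: print(name,'none');return None
    i=1+np.argmax(s[1:,4]); return ce[i],s[i],l==i
S={}
for n,off in(("scene",None),("side",None)):
    c=d[n]; h=cv2.cvtColor(c["image"],cv2.COLOR_BGR2HSV)
    red=((((h[...,0]<8)|(h[...,0]>172))&(h[...,1]>150)&(h[...,2]>70))*255).astype(np.uint8)
    blk=((h[...,2]<45)*255).astype(np.uint8)
    bx={"scene":dict(rc=(355,240,385,268),bc=(320,215,350,242),bulb=(405,270,425,290)),
        "side":dict(rc=(320,230,345,250),bc=(295,205,320,228),bulb=(358,262,372,280))}[n]
    for k,z in(("rc",59),("bc",71),("bulb",84)):
        r=blob(c,blk if k=="bc" else red,bx[k],k)
        if r: print(n,k,r[0].round(1),r[1],ray(c,[r[0]],z-(6 if k!="bulb" else 0))[0].round(1))
w=d["wrist"]
print("tile",ray(w,[(290,86),(377,70),(390,180),(310,193)],6).round(1))
print("pen",ray(w,[(314,81),(357,182)],14).round(1))
print("dish_b",ray(w,[(148,94)],14).round(1),"cruc rim",ray(w,[(258,243)],32).round(1))
print("forceps",ray(w,[(351,187),(351,276)],5).round(1))
for n,uv in(("scene",[(224,179),(261,208)]),("side",[(225,160),(251,189)])): print("dishes",n,ray(d[n],uv,14).round(1))
print("box scene",ray(d["scene"],[(425,207),(466,228),(436,252),(398,236)],32).round(1))
c=d["scene"]["image"][150:325,195:480]; cv2.imwrite("pics/crop0.png",cv2.resize(c,None,fx=2.8,fy=2.8,interpolation=cv2.INTER_CUBIC))
E
python3 m.py
```

```text
scene rc [370.1 254.7] [362 248  17  14 182] [ 453.  -223.7   53. ]
scene bc [333.6 229.3] [325 222  19  16 233] [ 444.1 -122.8   65. ]
scene bulb [414.4 279.1] [412 276   5   8  26] [ 442.  -345.7   84. ]
side rc [333.1 242.4] [327 237  13  12 111] [ 452.6 -223.6   53. ]
side bc [306.1 216.3] [299 210  15  13 154] [ 444.5 -122.4   65. ]
side bulb [364.3 271. ] [363 268   3   6  13] [ 439.  -347.4   84. ]
tile [[584.  111.4   6. ]
 [689.6 129.9   6. ]
 [713.5  -5.9   6. ]
 [606.9 -23.8   6. ]]
pen [[613.6 116.1  14. ]
 [668.6  -7.   14. ]]
dish_b [[409.8 103.8  14. ]] cruc rim [[538.6 -85.2  32. ]]
forceps [[ 661.9  -15.8    5. ]
 [ 665.7 -150.5    5. ]]
dishes scene [[409.8 265.9  14. ]
 [407.4  98.1  14. ]]
dishes side [[410.7 267.5  14. ]
 [407.9 100.8  14. ]]
box scene [[ 684.6 -197.3   32. ]
 [ 692.1 -310.8   32. ]
 [ 578.1 -307.2   32. ]
 [ 557.9 -216.    32. ]]
```

View pics/crop0.png

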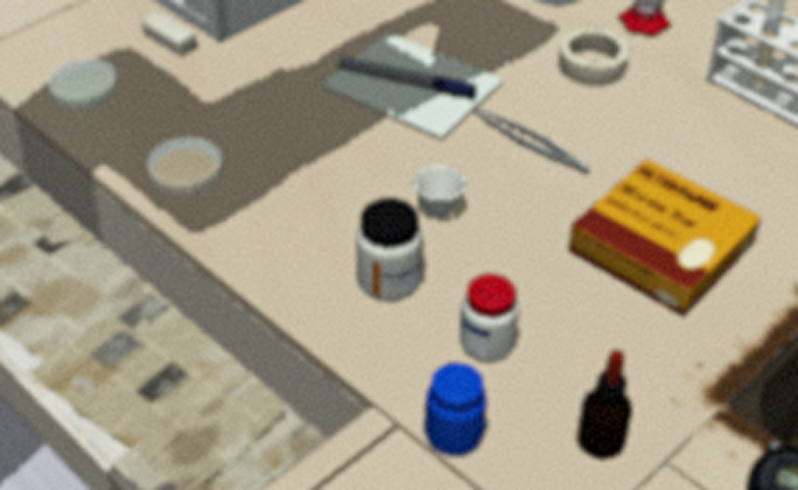

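The crop confirms the candidates: the red-capped jar, the blue jar standing apart below it, the black-capped jar and the dropper. I'll go over the pen first.

>>> drive_tool(commands=[[[3,9,-22],[0,0,0.07]],[[3,9,-22],[0,0,0.07]],[[3,9,-22],[0,0,0.07]],[[3,9,-22],[0,0,0.07]],[[3,9,-22],[0,0,0.07]],[[1,9,-21],[0,0,0.07]],[[0,0,0],[0,0,0]],[[0,0,0],[0,0,0]]], gripper=-1)

```text
time_s: 0.95
ee_pos: [640.7, 53.9, 100.2]
ee_rot: [-1.711, -2.634, 0.001]
force: [0.4, -0.3, -0.2]
grip_width: 85.2
finger_force: 0.0
```

```bash
cat > snap.py <<'E'
import sys,pickle
from h import *
n,name=sys.argv[1:3]
c=camera(n); pickle.dump(c,open(name+".pkl","wb")); cv2.imwrite(f"pics/{name}.png",c["image"])
o=observe(); print(o["ee_pos"],o["ee_rot"],o["force"])
E
python3 snap.py wrist w1
```

```text
[641.36826303  53.76166274 101.03498185] [1.71148191e+00 2.63382728e+00 3.25225968e-04] [-1.15727809 -0.52787826 -0.14221404]
```

View pics/w1.png

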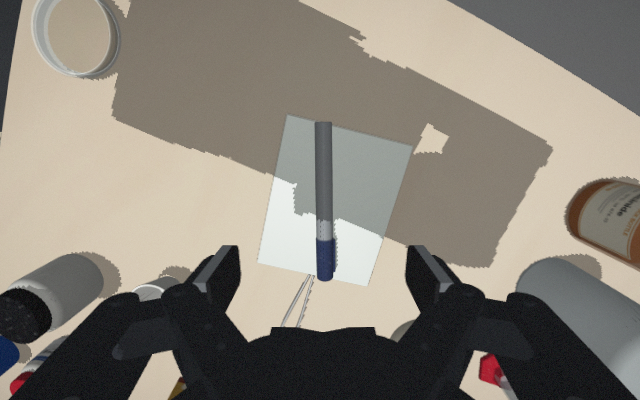

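The pen runs from (323,122) to (325,280), nearly vertical in the image. The tile corners are at (288,115), (413,146), (368,286) and (257,262), and dish_b's rim is at the upper left.

Run:
```python
from h import *
import pickle
c=pickle.load(open("w1.pkl","rb"))
T=ray(c,[(288,115),(413,146),(368,286),(257,262)],6);print(T.round(1),T.mean(0))
e=(T[1]+T[2]-T[0]-T[3]);print(np.arctan2(e[1],e[0])); e=(T[0]+T[1]-T[2]-T[3]);print(np.arctan2(-e[0],e[1]))
h=cv2.cvtColor(c["image"],cv2.COLOR_BGR2HSV)
P=ray(c,[(323,122),(325,279)],14);print(P,P.mean(0),np.linalg.norm(P[0]-P[1]),np.arctan2(-(P[0]-P[1])[0],(P[0]-P[1])[1]))
for v in(140,200,230): print(v,h[v,305:345:2].tolist()[::2])
```

```text
[[584.8 111.    6. ]
 [688.9 130.4   6. ]
 [713.9  -3.5   6. ]
 [607.7 -22.8   6. ]] [648.82979919  53.78649495   6.        ]
0.18157357707182692
0.17694921758951124
[[612.78502003 117.45868821  14.        ]
 [670.95995756  -8.75919353  14.        ]] [641.8724888   54.34974734  14.        ] 138.97941224580478 0.4318885978936046
140 [[64, 11, 163], [64, 11, 164], [60, 8, 162], [108, 14, 90], [110, 8, 96], [103, 18, 100], [107, 20, 88], [69, 11, 159], [65, 9, 162], [65, 10, 160]]
200 [[60, 8, 159], [56, 12, 155], [70, 10, 156], [98, 12, 86], [100, 16, 98], [100, 15, 102], [110, 8, 91], [64, 11, 158], [60, 8, 159], [55, 10, 160]]
230 [[60, 4, 236], [66, 5, 237], [66, 5, 236], [105, 12, 132], [103, 14, 161], [94, 11, 160], [105, 16, 131], [60, 10, 154], [66, 5, 237], [66, 5, 237]]
```

>>> drive_tool(commands=[[[1,0,-20],[0,0,0.01]],[[0,0,-25],[0,0,0]],[[0,0,-25],[0,0,0]],[[0,0,-15],[0,0,0]],[[0,0,-6],[0,0,0]],[[0,0,0],[0,0,0]],[[0,0,0],[0,0,0]],[[0,0,0],[0,0,0]]], gripper=-1)

```text
time_s: 1.8
ee_pos: [642.9, 54.1, 10.5]
ee_rot: [1.696, 2.643, 0.002]
force: [-0.7, -0.3, 0.5]
grip_width: 85.3
finger_force: 0.0
```

>>> drive_tool(commands=[[[0,0,0],[0,0,0]],[[0,0,0],[0,0,0]],[[0,0,0],[0,0,0]],[[0,0,0],[0,0,0]],[[0,0,0],[0,0,0]],[[0,0,0],[0,0,0]],[[0,0,0],[0,0,0]],[[0,0,0],[0,0,0]]], gripper=1)

```text
time_s: 2.6
ee_pos: [642.1, 54.0, 9.5]
ee_rot: [1.696, 2.644, 0.0]
force: [-1.5, -0.2, 4.4]
grip_width: 12.4
finger_force: 58.8
```

>>> drive_tool(commands=[[[0,0,3],[0,0,0]],[[0,0,7],[0,0,0]],[[0,0,10],[0,0,0]],[[0,0,10],[0,0,0]],[[0,0,10],[0,0,0]],[[0,0,0],[0,0,0]],[[0,0,0],[0,0,0]],[[0,0,0],[0,0,0]]])

```text
time_s: 3.4
ee_pos: [641.7, 54.0, 49.0]
ee_rot: [-1.696, -2.644, 0.0]
force: [0.1, 0.1, 0.5]
grip_width: 12.6
finger_force: 58.7
```

```bash
python3 snap.py wrist w2
```

```text
[641.6126068   53.96658515  48.85107981] [-1.69605698e+00 -2.64369036e+00  7.33021701e-04] [-0.33055634 -0.31070335 -0.92930506]
```

View pics/w2.png

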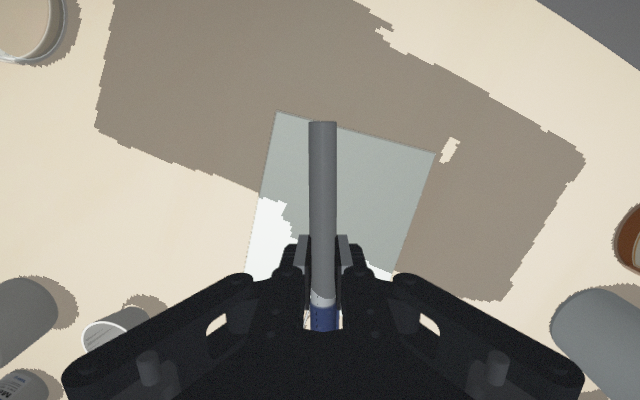

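The pen is held firmly, mid-length, between the fingers. Now I'll carry it in front of the tile.

>>> drive_tool(commands=[[[-10,-2,0],[0,0,-0.04]],[[-20,-4,0],[0,0,-0.05]],[[-20,-4,0],[0,0,-0.06]],[[-20,-4,0],[0,0,-0.06]],[[-10,-2,0],[0,0,-0.044]],[[0,0,-10],[0,0,0]],[[0,0,-15],[0,0,0]],[[0,0,-10],[0,0,0]]])

```text
time_s: 4.25
ee_pos: [562.1, 38.1, 12.4]
ee_rot: [-2.016, -2.409, 0.001]
force: [-0.0, 0.6, -0.3]
grip_width: 12.2
finger_force: 58.7
```

>>> drive_tool(commands=[[[0,0,-4],[0,0,0]],[[0,0,-3],[0,0,0]],[[0,0,-2],[0,0,0]],[[0,0,-1],[0,0,0]],[[0,0,0],[0,0,0]],[[0,0,0],[0,0,0]],[[0,0,0],[0,0,0]],[[0,0,0],[0,0,0]]])

```text
time_s: 5.05
ee_pos: [562.2, 38.0, 4.5]
ee_rot: [2.017, 2.408, 0.0]
force: [0.2, 0.1, -0.1]
grip_width: 12.3
finger_force: 58.7
```

>>> drive_tool(commands=[[[0,0,-0.7],[0,0,0]],[[0,0,0],[0,0,0]],[[0,0,0],[0,0,0]],[[0,0,0],[0,0,0]],[[0,0,0],[0,0,0]],[[0,0,0],[0,0,0]],[[0,0,0],[0,0,0]],[[0,0,0],[0,0,0]]])

```text
time_s: 5.85
ee_pos: [562.0, 38.0, 3.6]
ee_rot: [-2.018, -2.408, 0.0]
force: [0.5, -0.0, 0.1]
grip_width: 12.0
finger_force: 58.7
```

>>> drive_tool(commands=[[[0,0,0],[0,0,0]],[[0,0,0],[0,0,0]],[[0,0,0],[0,0,0]],[[0,0,0],[0,0,0]],[[0,0,0],[0,0,0]],[[0,0,0],[0,0,0]],[[0,0,0],[0,0,0]],[[0,0,0],[0,0,0]]], gripper=-0.4)

```text
time_s: 6.65
ee_pos: [562.0, 38.0, 3.6]
ee_rot: [-2.018, -2.408, 0.0]
force: [-0.2, -0.5, -0.2]
grip_width: 59.8
finger_force: 0.0
```

>>> drive_tool(commands=[[[0,0,10],[0,0,0]],[[0,0,20],[0,0,0]],[[0,0,30],[0,0,0]],[[0,0,30],[0,0,0]],[[0,0,6],[0,0,0]],[[0,0,0],[0,0,0]],[[0,0,0],[0,0,0]],[[0,0,0],[0,0,0]]], gripper=-1)

```text
time_s: 7.45
ee_pos: [561.1, 37.9, 98.4]
ee_rot: [-2.017, -2.407, 0.002]
force: [-0.8, -0.4, -0.7]
grip_width: 85.4
finger_force: 0.0
```

```bash
python3 snap.py wrist w3
```

```text
[561.12568036  37.93936238  98.37340085] [-2.01663115e+00 -2.40682385e+00  2.36860113e-03] [0.2763467  0.84784894 1.42340066]
```

View pics/w3.png

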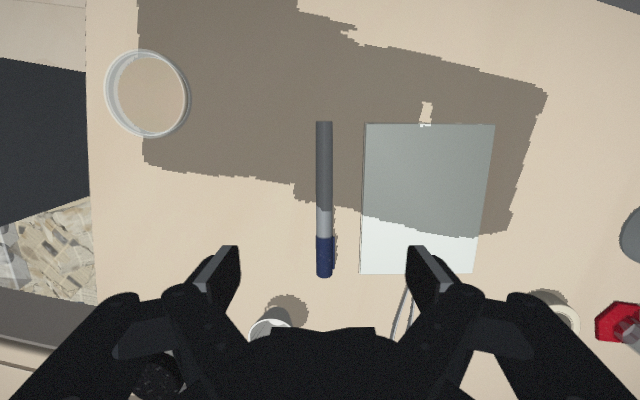

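The pen lies at (324,121)–(324,278), beside the tile's front edge at (365,123)–(360,273). I'll check it numerically, along with dish_b.

Run:
```python
from h import *
import pickle
c=pickle.load(open("w3.pkl","rb"))
T=ray(c,[(365,123.5),(495,125),(474,273),(360,273)],6);print(T.round(1),T.mean(0).round(1))
for i,j in((0,3),(1,2)): e=T[i]-T[j];print(np.arctan2(-e[0],e[1]))
P=ray(c,[(324,121),(324.5,278)],10);print(P.round(1),P.mean(0).round(1),np.arctan2(-(P[0]-P[1])[0],(P[0]-P[1])[1]))
a=.178;R=np.array([[np.cos(a),np.sin(a)],[-np.sin(a),np.cos(a)]]);print("local",R@(P.mean(0)-T.mean(0))[:2])
D=ray(c,[(105,95),(191,95),(148,50),(148,138)],12);print("dish_b",D.round(1),D.mean(0).round(1))
```

```text
[[582.3 111.    6. ]
 [687.9 129.6   6. ]
 [714.2  -3.9   6. ]
 [606.9 -22.    6. ]] [647.8  53.7   6. ]
0.18236807690736503
0.19467648688577402
[[549.4 107.1  10. ]
 [574.6 -30.6  10. ]] [562.   38.2  10. ] 0.18048550529253987
local [-8.71936936e+01 -1.72328869e-02]
dish_b [[375.3  98.3  12. ]
 [444.4 109.   12. ]
 [409.3 136.4  12. ]
 [411.2  70.2  12. ]] [410.  103.5  12. ]
```

Pen placed: 32 mm in front of the edge, centred and parallel. Next is the red jar.

>>> drive_tool(commands=[[[0,0,30],[0,0,-0.03]],[[-15,-37,31],[0,0,-0.03]],[[-16,-37,0],[0,0,-0.03]],[[-16,-37,0],[0,0,-0.03]],[[-16,-37,0],[0,0,-0.03]],[[-16,-37,0],[0,0,-0.028]],[[-15,-37,0],[0,0,0]],[[-15,-38,0],[0,0,0]]])

```text
time_s: 8.3
ee_pos: [451.9, -222.7, 159.4]
ee_rot: [-2.223, -2.218, 0.001]
force: [-0.2, -1.6, 0.5]
grip_width: 85.2
finger_force: 0.0
```

>>> drive_tool(commands=[[[0,0,0],[0,0,0]],[[0,0,0],[0,0,0]],[[0,0,0],[0,0,0]],[[0,0,0],[0,0,0]],[[0,0,0],[0,0,0]],[[0,0,0],[0,0,0]],[[0,0,0],[0,0,0]],[[0,0,0],[0,0,0]]])

```text
time_s: 9.1
ee_pos: [453.3, -221.4, 160.3]
ee_rot: [2.223, 2.22, 0.0]
force: [0.4, 0.1, -0.5]
grip_width: 85.2
finger_force: 0.0
```

```bash
python3 snap.py wrist w4
```

```text
[ 453.2259974  -221.4664302   160.28432578] [2.22330793e+00 2.21951641e+00 3.49719235e-06] [ 0.12325806 -0.31134468  0.41942974]
```

View pics/w4.png

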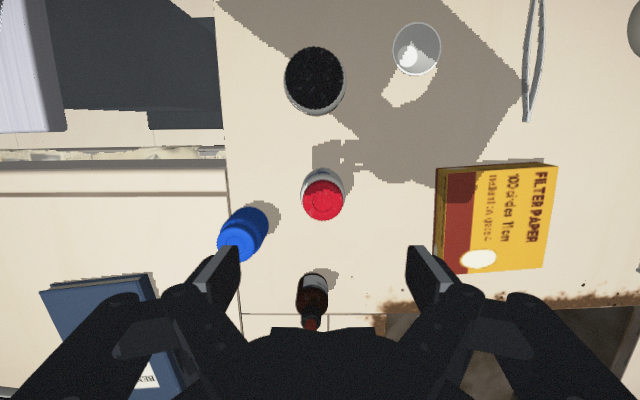

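The red cap is at (323,199), the black cap (315,79), the box top (437..557,166..273), the dropper (312,297) with its bulb at (311,323), and the blue decoy at (243,232).

Run:
```python
from h import *
import pickle
c=pickle.load(open("w4.pkl","rb")); h=cv2.cvtColor(c["image"],cv2.COLOR_BGR2HSV)
def mm(mask,box):
    x0,y0,x1,y1=box;m=np.zeros(mask.shape,np.uint8);m[y0:y1,x0:x1]=mask[y0:y1,x0:x1]*255
    n=cv2.connectedComponentsWithStats(m);i=1+np.argmax(n[2][1:,4]);
    ct=max(cv2.findContours((n[1]==i).astype(np.uint8),0,1)[0],key=cv2.contourArea)
    return cv2.minEnclosingCircle(ct)
hue=h[...,0]
print("red",r:=mm(((hue<8)|(hue>172))&(h[...,1]>130),(290,160,360,235)),ray(c,[r[0]],58))
print("black",r:=mm(h[...,2]<60,(280,40,350,115)),ray(c,[r[0]],70))
print("blue",r:=mm((abs(hue.astype(int)-113)<12)&(h[...,1]>150),(215,200,275,265)),ray(c,[(250,225)],25))
B=ray(c,[(437,168),(557,166),(541,269),(435,274)],32);print("box",B.round(1),B.mean(0).round(1))
print("dropper shoulder",ray(c,[(311,296)],56),"bulb",ray(c,[(311,324)],96))
print("cruc",ray(c,[(417,48)],32))
```

```text
red ((322.45416259765625, 199.9882354736328), 20.202497482299805) [[ 452.65432224 -220.17178197   58.        ]]
black ((314.4765625, 77.40625), 31.088455200195312) [[ 446.71651449 -118.76918264   70.        ]]
blue ((241.36256408691406, 232.4905242919922), 28.6072998046875) [[ 376.23479199 -256.81361683   25.        ]]
box [[ 564.3 -195.4   32. ]
 [ 687.1 -192.7   32. ]
 [ 695.7 -307.9   32. ]
 [ 575.3 -311.8   32. ]] [ 630.6 -251.9   32. ]
dropper shoulder [[ 440.85822262 -321.81186865   56.        ]] bulb [[ 442.38863993 -322.72618854   96.        ]]
cruc [[536.0951598  -88.68275107  32.        ]]
```

>>> drive_tool(commands=[[[0,1.5,-30],[0,0,0]],[[0,0,-30],[0,0,0]],[[0,0,-30],[0,0,0]],[[0,0,-30],[0,0,0]],[[0,0,-20],[0,0,0]],[[0,0,-10],[0,0,0]],[[0,0,-5],[0,0,0]],[[0,0,0],[0,0,0]]], gripper=-0.55)

```text
time_s: 9.95
ee_pos: [453.3, -220.2, 5.3]
ee_rot: [-2.224, -2.219, 0.0]
force: [-0.7, 1.5, -0.1]
grip_width: 66.4
finger_force: 0.0
```

>>> drive_tool(commands=[[[0,0,0],[0,0,0]],[[0,0,0],[0,0,0]],[[0,0,0],[0,0,0]],[[0,0,0],[0,0,0]],[[0,0,0],[0,0,0]],[[0,0,0],[0,0,0]],[[0,0,0],[0,0,0]],[[0,0,0],[0,0,0]]], gripper=1)

```text
time_s: 10.75
ee_pos: [453.9, -220.5, 6.5]
ee_rot: [2.222, 2.218, 0.001]
force: [-2.0, 0.8, 5.7]
grip_width: 41.6
finger_force: 60.0
```

>>> drive_tool(commands=[[[0,0,5],[0,0,0]],[[0,0,15],[0,0,0]],[[0,0,30],[0,0,0]],[[0,0,40],[0,0,0]],[[0,0,40],[0,0,0]],[[0,0,20],[0,0,0]],[[0,0,0],[0,0,0]],[[0,0,0],[0,0,0]]])

```text
time_s: 11.55
ee_pos: [453.1, -220.0, 155.5]
ee_rot: [2.223, 2.219, 0.0]
force: [-1.0, -0.6, -1.2]
grip_width: 41.3
finger_force: 60.9
```

>>> drive_tool(commands=[[[0,15,0],[0,0,0]],[[-6,35,0],[0,0,0]],[[-6,35,0],[0,0,0]],[[-6,35,0],[0,0,0]],[[-6,35,0],[0,0,0]],[[-6,35,0],[0,0,0]],[[-6,35,0],[0,0,0]],[[-6,35,0],[0,0,0]]])

```text
time_s: 12.35
ee_pos: [409.2, 41.7, 153.9]
ee_rot: [-2.222, -2.218, 0.003]
force: [0.1, 0.3, -1.6]
grip_width: 41.2
finger_force: 60.9
```

>>> drive_tool(commands=[[[0,35,0],[0,0,0]],[[0,35,0],[0,0,0]],[[0,35,0],[0,0,0]],[[0,30,0],[0,0,0]],[[0,14,0],[0,0,0]],[[0,0,0],[0,0,0]],[[0,0,0],[0,0,0]],[[0,0,0],[0,0,0]]])

```text
time_s: 13.15
ee_pos: [410.6, 187.8, 154.8]
ee_rot: [-2.224, -2.218, 0.002]
force: [0.7, 0.2, -0.7]
grip_width: 41.3
finger_force: 60.9
```

```bash
python3 snap.py wrist w5
```

```text
[410.88841807 187.80593056 154.97584227] [-2.22490084e+00 -2.21777407e+00  1.28019778e-03] [ 0.35581792  0.13721682 -1.00930124]
```

View pics/w5.png

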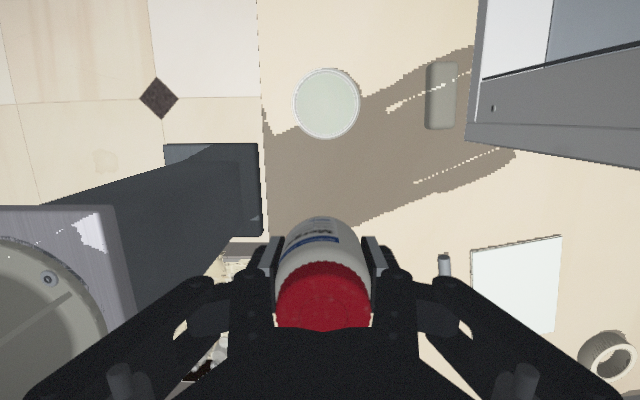

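Dish_a is at (327,104), spanning 293–359 by 68–140. The red jar sits upright in the fingers.

Run:
```python
from h import *
import pickle
c=pickle.load(open("w5.pkl","rb"))
D=ray(c,[(293,104),(360,104),(327,68),(327,140)],12);print(D.round(1),D.mean(0).round(1)); print(ray(c,[(465,140)],0))
```

```text
[[381.7 273.6  12. ]
 [446.3 273.5  12. ]
 [414.5 305.8  12. ]
 [414.5 239.3  12. ]] [414.3 273.1  12. ]
[[559.22215562 238.87346996   0.        ]]
```

>>> drive_tool(commands=[[[1,0,-30],[0,0,0]],[[0,0,-35],[0,0,0]],[[0,0,-35],[0,0,0]],[[0,0,-25],[0,0,0]],[[0,0,-15],[0,0,0]],[[0,0,-7],[0,0,0]],[[0,0,-2.8],[0,0,0]],[[0,0,0],[0,0,0]]])

```text
time_s: 14.0
ee_pos: [411.7, 188.0, 6.5]
ee_rot: [-2.224, -2.218, 0.002]
force: [-3.0, -1.8, 8.5]
grip_width: 41.4
finger_force: 61.8
```

>>> drive_tool(commands=[[[0,0,0],[0,0,0]],[[0,0,0],[0,0,0]],[[0,0,0],[0,0,0]],[[0,0,0],[0,0,0]],[[0,0,0],[0,0,0]],[[0,0,0],[0,0,0]],[[0,0,0],[0,0,0]],[[0,0,0],[0,0,0]]])

```text
time_s: 14.8
ee_pos: [412.1, 188.2, 6.5]
ee_rot: [2.225, 2.218, -0.0]
force: [-3.3, -1.9, 8.7]
grip_width: 41.4
finger_force: 61.8
```

>>> drive_tool(commands=[[[0,0,0],[0,0,0]],[[0,0,0],[0,0,0]],[[0,0,0],[0,0,0]],[[0,0,0],[0,0,0]],[[0,0,0],[0,0,0]],[[0,0,0],[0,0,0]],[[0,0,0],[0,0,0]],[[0,0,0],[0,0,0]]], gripper=-0.6)

```text
time_s: 15.6
ee_pos: [412.1, 188.9, 5.4]
ee_rot: [-2.224, -2.219, 0.0]
force: [0.3, 0.1, 0.3]
grip_width: 68.1
finger_force: 0.0
```

>>> drive_tool(commands=[[[0,0,10],[0,0,0]],[[0,0,25],[0,0,0]],[[0,0,40],[0,0,0]],[[0,0,40],[0,0,0]],[[0,0,30],[0,0,0]],[[0,0,5],[0,0,0]],[[0,0,0],[0,0,0]],[[0,0,0],[0,0,0]]])

```text
time_s: 16.4
ee_pos: [411.5, 188.6, 154.8]
ee_rot: [-2.223, -2.219, 0.002]
force: [-0.5, 0.8, -1.3]
grip_width: 68.4
finger_force: 0.0
```

```bash
python3 snap.py wrist w6
python3 - <<'E'
from h import *
import pickle
c=pickle.load(open("w6.pkl","rb"));h=cv2.cvtColor(c["image"],cv2.COLOR_BGR2HSV)
m=(((h[...,0]<8)|(h[...,0]>172))&(h[...,1]>130)).astype(np.uint8)
n=cv2.connectedComponentsWithStats(m);i=1+np.argmax(n[2][1:,4]);ct=max(cv2.findContours((n[1]==i).astype(np.uint8),0,1)[0],key=cv2.contourArea)
r=cv2.minEnclosingCircle(ct);print(r,ray(c,[r[0]],58))
E
```

```text
[411.27183702 188.4948975  154.3875853 ] [-2.2231854  -2.21862539  0.00305274] [ 0.30194156 -0.2591304  -0.47539024]
((322.92431640625, 203.08108520507812), 20.518686294555664) [[411.2051412  188.49954572  58.        ]]
```

>>> drive_tool(commands=[[[0,-20,0],[0,0,0]],[[5,-41,0],[0,0,0]],[[5,-41,0],[0,0,0]],[[5,-41,0],[0,0,0]],[[5,-41,0],[0,0,0]],[[5,-41,0],[0,0,0]],[[4,-41,0],[0,0,0]],[[4,-41.5,0],[0,0,0]]], gripper=-1)

```text
time_s: 17.25
ee_pos: [444.2, -120.1, 154.0]
ee_rot: [-2.222, -2.217, 0.002]
force: [0.9, -0.2, 0.4]
grip_width: 85.5
finger_force: 0.0
```

>>> drive_tool(commands=[[[0,0,0],[0,0,0]],[[0,0,0],[0,0,0]],[[0,0,0],[0,0,0]],[[0,0,0],[0,0,0]],[[0,0,0],[0,0,0]],[[0,0,0],[0,0,0]],[[0,0,0],[0,0,0]],[[0,0,0],[0,0,0]]])

```text
time_s: 18.05
ee_pos: [445.2, -118.4, 155.5]
ee_rot: [2.223, 2.22, 0.0]
force: [0.5, 0.6, -0.9]
grip_width: 85.7
finger_force: 0.0
```

```bash
python3 snap.py wrist w7
python3 - <<'E'
from h import *
import pickle
c=pickle.load(open("w7.pkl","rb"));h=cv2.cvtColor(c["image"],cv2.COLOR_BGR2HSV)
m=(h[...,2]<60).astype(np.uint8); m[:,:240]=0;m[:,400:]=0;m[265:]=0;m[:140]=0
n=cv2.connectedComponentsWithStats(m);i=1+np.argmax(n[2][1:,4]);ct=max(cv2.findContours((n[1]==i).astype(np.uint8),0,1)[0],key=cv2.contourArea)
r=cv2.minEnclosingCircle(ct);print(r,cv2.boundingRect(ct),ray(c,[r[0]],70))
E
```

```text
[ 445.19769562 -118.45371432  155.50708323] [2.22329186e+00 2.21946343e+00 8.18697545e-05] [-0.09454658  0.36253826 -1.01555582]
((324.19403076171875, 204.73133850097656), 26.3851261138916) (298, 179, 53, 52) [[ 446.08269717 -116.55243333   70.        ]]
```

>>> drive_tool(commands=[[[1,2,-20],[0,0,0]],[[0,0,-30],[0,0,0]],[[0,0,-30],[0,0,0]],[[0,0,-30],[0,0,0]],[[0,0,-20],[0,0,0]],[[0,0,-10],[0,0,0]],[[0,0,-5],[0,0,0]],[[0,0,0],[0,0,0]]])

```text
time_s: 18.9
ee_pos: [446.3, -116.6, 10.5]
ee_rot: [-2.223, -2.219, 0.0]
force: [-0.2, 0.6, 0.1]
grip_width: 84.9
finger_force: 0.0
```

>>> drive_tool(commands=[[[0,0,0],[0,0,0]],[[0,0,0],[0,0,0]],[[0,0,0],[0,0,0]],[[0,0,0],[0,0,0]],[[0,0,0],[0,0,0]],[[0,0,0],[0,0,0]],[[0,0,0],[0,0,0]],[[0,0,0],[0,0,0]]], gripper=1)

```text
time_s: 19.7
ee_pos: [446.8, -116.8, 11.6]
ee_rot: [2.223, 2.218, 0.001]
force: [-2.1, -0.3, 9.4]
grip_width: 51.8
finger_force: 61.3
```

>>> drive_tool(commands=[[[0,0,5],[0,0,0]],[[0,0,15],[0,0,0]],[[0,0,30],[0,0,0]],[[0,0,40],[0,0,0]],[[0,0,40],[0,0,0]],[[0,0,20],[0,0,0]],[[0,0,0],[0,0,0]],[[0,0,0],[0,0,0]]])

```text
time_s: 20.5
ee_pos: [446.0, -116.6, 160.6]
ee_rot: [2.223, 2.219, 0.001]
force: [-1.2, 0.4, -1.4]
grip_width: 51.8
finger_force: 62.8
```

>>> drive_tool(commands=[[[10,-10,0],[0,0,0]],[[29,-34,0],[0,0,0]],[[29,-34,0],[0,0,0]],[[29,-34,0],[0,0,0]],[[29,-34,0],[0,0,0]],[[29,-34,0],[0,0,0]],[[29,-33,0],[0,0,0]],[[0,0,0],[0,0,0]]])

```text
time_s: 21.3
ee_pos: [632.8, -334.3, 157.5]
ee_rot: [2.225, 2.217, -0.001]
force: [0.8, -0.2, -1.5]
grip_width: 51.8
finger_force: 63.0
```

>>> drive_tool(commands=[[[0,0,0],[0,0,0]],[[0,0,0],[0,0,0]],[[0,0,0],[0,0,0]],[[0,0,0],[0,0,0]],[[0,0,0],[0,0,0]],[[0,0,0],[0,0,0]],[[0,0,0],[0,0,0]],[[0,0,0],[0,0,0]]])

```text
time_s: 22.1
ee_pos: [630.2, -329.5, 160.6]
ee_rot: [2.223, 2.219, 0.0]
force: [-1.2, -0.3, -1.6]
grip_width: 51.9
finger_force: 63.0
```

```bash
python3 snap.py wrist w8
```

```text
[ 630.19812666 -329.57835002  160.54962885] [2.22341888e+00 2.21919589e+00 2.25065231e-05] [-0.79665103  0.97027751 -1.46452049]
```

View pics/w8.png

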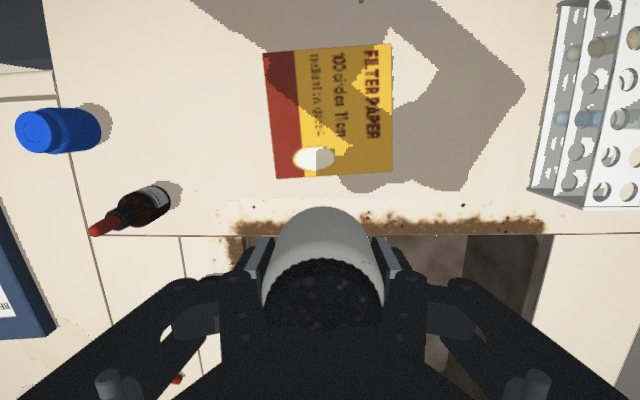

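The box-top corners are at (263,53), (391,44), (393,172) and (276,179). The dropper is at (150,205), with its bulb tip near (97,229).

Run:
```python
from h import *
import pickle
c=pickle.load(open("w8.pkl","rb"))
B=ray(c,[(263,53),(391,44),(393,172),(276,179)],32);print("box",B.round(1),B.mean(0).round(1),[np.linalg.norm(B[i]-B[i-1]).round(1) for i in range(4)])
print(ray(c,[(97,229)],93),ray(c,[(123,213)],65),ray(c,[(154,197)],20),ray(c,[(150,203)],30))
```

```text
box [[ 577.5 -201.    32. ]
 [ 689.9 -193.8   32. ]
 [ 698.4 -307.6   32. ]
 [ 584.1 -314.3   32. ]] [ 637.5 -254.2   32. ] [np.float64(113.5), np.float64(112.7), np.float64(114.1), np.float64(114.5)]
[[ 443.66890429 -342.91745075   93.        ]] [[ 447.76113386 -338.35481604   65.        ]] [[ 451.2762266  -335.54652557   20.        ]] [[ 452.2558006  -339.21098634   30.        ]]
```

>>> drive_tool(commands=[[[2,15,0],[0,0,0]],[[3,30,0],[0,0,0]],[[2.5,25,0],[0,0,0]],[[0,5.8,-15],[0,0,0]],[[0,0,-25],[0,0,0]],[[0,0,-30],[0,0,0]],[[0,0,-20],[0,0,0]],[[0,0,-10],[0,0,0]]])

```text
time_s: 22.95
ee_pos: [636.1, -253.1, 57.5]
ee_rot: [-2.221, -2.217, 0.002]
force: [-0.0, 0.5, -1.4]
grip_width: 51.5
finger_force: 63.1
```

>>> drive_tool(commands=[[[0,0,-8],[0,0,0]],[[0,0,-5],[0,0,0]],[[0,0,-3],[0,0,0]],[[0,0,-1.5],[0,0,0]],[[0,0,0],[0,0,0]],[[0,0,0],[0,0,0]],[[0,0,0],[0,0,0]],[[0,0,0],[0,0,0]]])

```text
time_s: 23.75
ee_pos: [638.2, -254.0, 43.6]
ee_rot: [2.223, 2.218, 0.001]
force: [-0.7, -0.9, 4.8]
grip_width: 51.7
finger_force: 63.5
```

>>> drive_tool(commands=[[[0,0,0],[0,0,0]],[[0,0,0],[0,0,0]],[[0,0,0],[0,0,0]],[[0,0,0],[0,0,0]],[[0,0,0],[0,0,0]],[[0,0,0],[0,0,0]],[[0,0,0],[0,0,0]],[[0,0,0],[0,0,0]]], gripper=-0.9)

```text
time_s: 24.55
ee_pos: [637.7, -253.8, 42.9]
ee_rot: [-2.224, -2.219, -0.0]
force: [-0.2, 0.4, 0.1]
grip_width: 81.3
finger_force: 0.0
```

>>> drive_tool(commands=[[[0,0,10],[0,0,0]],[[0,0,25],[0,0,0]],[[0,0,40],[0,0,0]],[[0,0,40],[0,0,0]],[[0,0,2],[0,0,0]],[[0,0,0],[0,0,0]],[[0,0,0],[0,0,0]],[[0,0,0],[0,0,0]]])

```text
time_s: 25.35
ee_pos: [636.7, -253.4, 158.5]
ee_rot: [-2.222, -2.218, 0.002]
force: [0.4, -0.1, -0.4]
grip_width: 81.2
finger_force: 0.0
```

```bash
python3 snap.py wrist w9
```

```text
[ 636.82599554 -253.47757573  158.46416624] [-2.22203362e+00 -2.21764487e+00  1.60559755e-03] [-0.42499446  0.80292755  0.06359096]
```

View pics/w9.png

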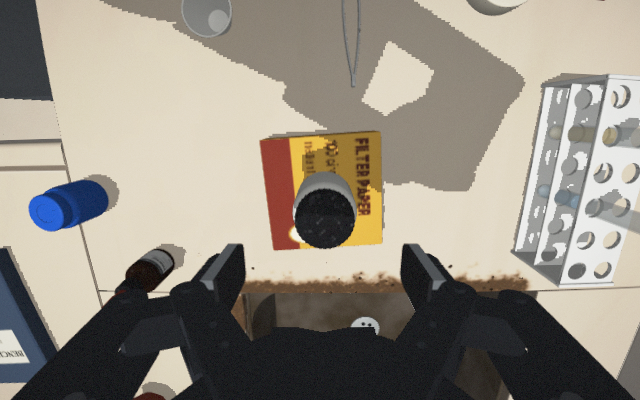

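The black jar stands on the box, with its cap at (325,219). Next is the dropper.

>>> drive_tool(commands=[[[-19,-9,0],[0,0,0]],[[-30,-14,0],[0,0,0]],[[-30,-14,0],[0,0,0]],[[-30,-14,0],[0,0,0]],[[-30,-14,0],[0,0,0]],[[-30,-14,0],[0,0,0]],[[-20,-8,0],[0,0,0]],[[0,0,0],[0,0,0]]], gripper=-1)

```text
time_s: 26.2
ee_pos: [445.9, -341.2, 159.1]
ee_rot: [-2.224, -2.215, 0.001]
force: [0.8, -0.5, -0.6]
grip_width: 85.4
finger_force: 0.0
```

>>> drive_tool(commands=[[[0,0,0],[0,0,0]],[[0,0,0],[0,0,0]],[[0,0,0],[0,0,0]],[[0,0,0],[0,0,0]],[[0,0,0],[0,0,0]],[[0,0,0],[0,0,0]],[[0,0,0],[0,0,0]],[[0,0,0],[0,0,0]]])

```text
time_s: 27.0
ee_pos: [448.7, -340.8, 159.9]
ee_rot: [2.224, 2.219, 0.0]
force: [0.0, -0.7, -0.1]
grip_width: 85.5
finger_force: 0.0
```

```bash
python3 snap.py wrist w10
python3 - <<'E'
from h import *
import pickle
c=pickle.load(open("w9.pkl","rb"));print("black",ray(c,[(325,219)],102))
E
```

```text
[ 448.66202319 -340.80293045  159.96010269] [ 2.22363290e+00  2.21922631e+00 -1.97938034e-05] [-0.56245594  0.60058341 -0.20184709]
black [[ 637.90306974 -253.89136224  102.        ]]
```

View pics/w10.png

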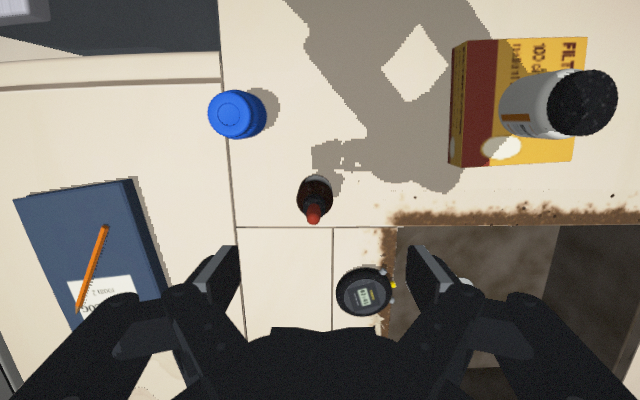

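The black jar is at (637.9,-253.9), centred on the box. The dropper body is at (315,196), with its bulb tip at (314,219).

Run:
```python
from h import *
import pickle
c=pickle.load(open("w10.pkl","rb"));h=cv2.cvtColor(c["image"],cv2.COLOR_BGR2HSV)
sub=h[165:230,290:345]
m=((h[...,2]<110)&(h[...,1]>60)).astype(np.uint8);red=(((h[...,0]<8)|(h[...,0]>172))&(h[...,1]>150)&(h[...,2]>90)).astype(np.uint8)
for k in(m,red):
    z=np.zeros_like(k);z[165:230,290:345]=k[165:230,290:345];n=cv2.connectedComponentsWithStats(z);i=1+np.argmax(n[2][1:,4]);print(n[2][i],n[3][i])
print("bulb",ray(c,[(314,217)],95),"body widest",ray(c,[(315,196)],45),ray(c,[(315,196)],50))
for X in((446,-341),(444,-343),(446,-338)): print(X,proj(c,[(*X,0),(*X,50),(*X,96)]).round(1).tolist())
```

```text
[297 180  36  34 594] [314.76599327 193.15319865]
[307 211  13  13 121] [312.33884298 217.59504132]
bulb [[ 441.50030615 -342.67520271   95.        ]] body widest [[ 441.02827449 -339.23723629   45.        ]] [[ 441.16939225 -337.89188962   50.        ]]
(446, -341) [[320.6, 186.9], [320.2, 199.2], [319.8, 215.4]]
(444, -343) [[318.8, 188.7], [318.1, 201.3], [317.2, 217.8]]
(446, -338) [[320.6, 184.2], [320.2, 196.1], [319.7, 211.7]]
```

>>> drive_tool(commands=[[[-7.5,-1,0],[0,0,0]],[[0,0,-25],[0,0,0]],[[0,0,-30],[0,0,0]],[[0,0,-30],[0,0,0]],[[0,0,-25],[0,0,0]],[[0,0,-15],[0,0,0]],[[0,0,-9],[0,0,0]],[[0,0,0],[0,0,0]]])

```text
time_s: 27.85
ee_pos: [440.7, -341.6, 25.3]
ee_rot: [-2.223, -2.218, 0.0]
force: [0.0, 0.8, -0.1]
grip_width: 85.2
finger_force: 0.0
```

>>> drive_tool(commands=[[[0,0,0],[0,0,0]],[[0,0,0],[0,0,0]],[[0,0,0],[0,0,0]],[[0,0,0],[0,0,0]],[[0,0,0],[0,0,0]],[[0,0,0],[0,0,0]],[[0,0,0],[0,0,0]],[[0,0,0],[0,0,0]]], gripper=1)

```text
time_s: 28.65
ee_pos: [441.7, -342.2, 27.1]
ee_rot: [2.223, 2.218, 0.0]
force: [-1.7, 1.7, 7.9]
grip_width: 32.5
finger_force: 59.2
```

>>> drive_tool(commands=[[[0,0,5],[0,0,0]],[[0,0,15],[0,0,0]],[[0,0,30],[0,0,0]],[[0,0,40],[0,0,0]],[[0,0,40],[0,0,0]],[[0,0,20],[0,0,0]],[[0,0,0],[0,0,0]],[[0,0,0],[0,0,0]]])

```text
time_s: 29.45
ee_pos: [441.1, -341.8, 176.7]
ee_rot: [2.223, 2.218, 0.0]
force: [-0.2, 0.2, -0.7]
grip_width: 32.5
finger_force: 59.8
```

```bash
python3 snap.py wrist w11
```

```text
[ 440.66867458 -341.41500453  175.66979714] [-2.22320419e+00 -2.21872781e+00  1.42371305e-04] [ 0.58073003  0.43538303 -0.81299271]
```

View pics/w11.png

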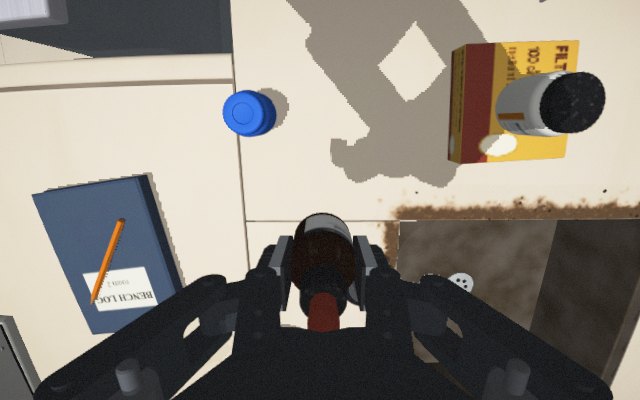

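The bottle is held upright, so I'll carry it to the tile centre.

>>> drive_tool(commands=[[[8,16,0],[0,0,0]],[[18,34,0],[0,0,0]],[[18,34,0],[0,0,0]],[[18,34,0],[0,0,0]],[[18,34,0],[0,0,0]],[[18,34,0],[0,0,0]],[[18,34,0],[0,0,0]],[[18,34,0],[0,0,0]]])

```text
time_s: 30.3
ee_pos: [574.7, -86.1, 174.3]
ee_rot: [-2.222, -2.218, 0.003]
force: [1.2, -0.8, -0.9]
grip_width: 33.0
finger_force: 59.8
```

>>> drive_tool(commands=[[[18,34,0],[0,0,0]],[[18,34,0],[0,0,0]],[[18,34,0],[0,0,0]],[[15,30,0],[0,0,0]],[[4.5,9.8,0],[0,0,0]],[[0,0,0],[0,0,0]],[[0,0,0],[0,0,0]],[[0,0,0],[0,0,0]]])

```text
time_s: 31.1
ee_pos: [647.8, 52.7, 175.5]
ee_rot: [-2.224, -2.218, 0.002]
force: [-0.8, -0.6, -0.4]
grip_width: 32.4
finger_force: 59.8
```

>>> drive_tool(commands=[[[0,0,-20],[0,0,0]],[[0,0,-30],[0,0,0]],[[0,0,-30],[0,0,0]],[[0,0,-25],[0,0,0]],[[0,0,-15],[0,0,0]],[[0,0,-8],[0,0,0]],[[0,0,0],[0,0,0]],[[0,0,0],[0,0,0]]])

```text
time_s: 31.9
ee_pos: [649.4, 53.8, 49.0]
ee_rot: [2.223, 2.218, 0.002]
force: [1.1, -0.8, -0.2]
grip_width: 32.6
finger_force: 59.8
```

>>> drive_tool(commands=[[[0,0,-7],[0,0,0]],[[0,0,-5],[0,0,0]],[[0,0,-2.5],[0,0,0]],[[0,0,-1],[0,0,0]],[[0,0,0],[0,0,0]],[[0,0,0],[0,0,0]],[[0,0,0],[0,0,0]],[[0,0,0],[0,0,0]]])

```text
time_s: 32.7
ee_pos: [648.6, 54.1, 33.1]
ee_rot: [-2.223, -2.219, 0.0]
force: [-2.9, 0.1, 6.7]
grip_width: 32.7
finger_force: 60.6
```

>>> drive_tool(commands=[[[0,0,0],[0,0,0]],[[0,0,0],[0,0,0]],[[0,0,0],[0,0,0]],[[0,0,0],[0,0,0]],[[0,0,0],[0,0,0]],[[0,0,0],[0,0,0]],[[0,0,0],[0,0,0]],[[0,0,0],[0,0,0]]], gripper=-0.7)

```text
time_s: 33.5
ee_pos: [648.7, 54.0, 32.5]
ee_rot: [-2.224, -2.219, 0.0]
force: [-0.3, -0.0, 0.0]
grip_width: 72.8
finger_force: 0.0
```

>>> drive_tool(commands=[[[0,0,10],[0,0,0]],[[0,0,25],[0,0,0]],[[0,0,40],[0,0,0]],[[0,0,40],[0,0,0]],[[0,0,40],[0,0,0]],[[0,0,15],[0,0,0]],[[0,0,0],[0,0,0]],[[0,0,0],[0,0,0]]])

```text
time_s: 34.3
ee_pos: [648.1, 53.9, 201.8]
ee_rot: [-2.223, -2.219, 0.001]
force: [0.6, -0.0, -0.7]
grip_width: 72.8
finger_force: 0.0
```

```bash
python3 snap.py wrist w12; python3 snap.py scene s12
python3 - <<'E'
import cv2
c=cv2.imread("pics/s12.png")[150:325,195:480]
a=cv2.resize(c,(640,393),interpolation=2)[:300]; b=cv2.imread("pics/w12.png")[:300]
cv2.imwrite("pics/f.png",cv2.vconcat([a,b]))
E
```

```text
[647.63086889  53.92882207 200.90179143] [-2.22254945 -2.21811354  0.0028289 ] [ 0.06017717 -0.34152936 -0.49523425]
[647.47893962  53.92530164 200.48728264] [-2.22216189 -2.21783162  0.00376811] [ 0.24863407  0.23444263 -0.38286531]
```

View pics/f.png

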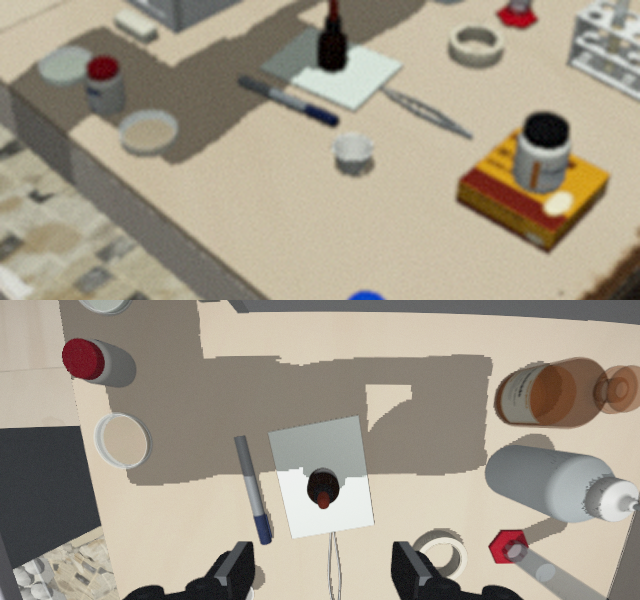

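The final view shows everything in place. The bottle is upright on the tile at (323,187 in wrist), the pen lies in front of the tile, the red jar stands between the dishes and the black jar is on the box. The dishes, crucible and forceps show no sign of having been moved.

```bash
python3 -c "
from plant import workorder
print(workorder.close_job())"
```

```text
the job is handed in; nothing more can be done
None
```

The job is handed in at about 34 s: the pen is in front of the tile, the dropper bottle on the tile, the black-capped jar on the box and the red-capped jar midway between the dishes, and the final pictures show all of them in place with the bottle and jars upright.

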